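# Load the white reference plate and hold the gauge arm at its 60 mm line

### The job

Take the solid white reference plate (not the one with the round hole) out of its rack, slide it all the way down into the slotted holder on the arm of the measuring stand and let go of it. Then squeeze the lock button of the grip at the arm's end, draw the arm straight out until its 60 mm line, the only line that runs right across it, stands at the mouth of the sleeve, and finish while holding it there with the button still squeezed: a spring pulls the arm back if you let go. Leave the other plate and the bottles, jar, cup and cap round about where they are.

Things in the scene. Friction and masses are not known exactly. Their poses are not given: they have to be found in the camera images.
- stand: Measuring stand fixed to the bench: grey base 80 mm (x) by 250 mm (y), top at z 16 mm. Origin: centre of its underside; z up, +y the way the arm comes out, -x side facing the robot. Dark sleeve 31 mm wide, y -112 to 0 mm, top at z 52. Probe on a post at the -y end (y -132 to -52 mm, up to z 115). Lock strike post beside the mouth, x -29 to -42 mm, up to z 52.
- sleeve_mouth (a point): Middle of the upper edge of the sleeve's open end (stand's x 0, y 0, z 52 mm), where the arm's scale is read. Axes as the stand.
- gauge_arm (a joint): Arm extension, m: 0 home and latched, grows along the stand's +y, stop at 0.085. Flat bar 22 mm wide, top at z 47 mm; every 10 mm a line, which has just come out of the sleeve mouth at that extension: short at one edge, but at 60 mm a bolder one over the full width. A return spring pulls it home, 3 N at 0 to 4.5 N at 60 mm. Home, the button's hook holds it (1 mm play) until squeezed.
- lock_button (a joint): How far the lock button is pressed, m: 0 out (hooked at home), 0.005 fully in; the hook is clear from about 0.004. Its spring takes 2.4 N at first, 6.4 N fully in. It rides on the arm and goes towards the stand's +x when pressed.
- grip_point (a point): Middle of the grip at the arm's end, moves with the arm: stand's x -2.5, y 105 (at home), z 65 mm; axes as the stand. Grey ribbed lock button on its -x side (20 mm long), fixed black thumb rest on its +x side (24 mm long), both z 52 to 80 mm, each face 21.5 mm from this point. Pinch across x: 43 mm wide, 38 mm with the button in; 15 N presses it fully. Only the base lies below.
- slot_floor (a point): Centre of the plate slot's floor on the arm: stand's x 0, y 35 (at home), z 50 mm; axes as the stand. The plate stands upright in it, thickness along y, width along x. Two grooved side posts, 44 mm open between them, take its side edges: grooves 10 mm wide in y, leaving 60 mm in x, straight to 32 mm above the floor, lead-in flares to 43 mm above it. Open at the top.
- plate_rack: Aluminium plate rack fixed to the bench, 46 mm (x) by 160 mm (y) by 30 mm tall, origin at the centre of its underside. Two pockets in line at y -37 and +37 mm, floor at z 6 mm, 24 mm deep, hold one plate each, upright; which plate is in which pocket varies.
- ref_plate: Solid white reference plate, 56 mm wide (its y), 8 mm thick (its x), 64 mm tall (its z), 70 g, a thin aluminium strip along its top. Origin: centre of its lower edge. Both faces are alike.
- aperture_plate: White plate of the same size with a round 34 mm hole through its face; stays in the rack. Origin: centre of its lower edge.
- dropper_a: Bystander: small black dropper bottle, 25 mm across, 68 mm tall, behind the measuring stand. Origin: centre of its underside.
- dropper_b: Bystander: small black dropper bottle, 25 mm across, 70 mm tall, behind the measuring stand. Origin: centre of its underside.
- bottle: Bystander: brown screw-cap reagent bottle, 42 mm across, 71 mm tall, behind the measuring stand. Origin: centre of its underside.
- jar: Bystander: red-brown glass jar, 55 mm across, 90 mm tall, behind the plate rack. Origin: centre of its underside.
- cup: Bystander: small clear plastic cup, 52 mm across, 52 mm tall, behind the measuring stand. Origin: centre of its underside.
- cap: Bystander: loose white bottle cap, 38 mm across, 12 mm tall, left of the plate rack, near the front edge. Origin: centre of its underside.

How it is judged:
By the outcome, as a careful person would: the job done as asked, in the order asked, and still so for the second after the job is handed in, while the arm keeps its last pose, push and grip.
It also fails if it takes over 64 s, if anything falls off the work surface, if the arm or the gripper's body presses on something with over 40 N, if the wrist force passes 120 N, or if a joint passes its speed limit or range.

### The arm

A 7-joint arm with a two-finger parallel gripper is mounted at the origin on a cart in front of the work surface, level with it; the furniture and walls round the work are solid. World frame = base frame: x ahead of the robot, y to its left, z up, the work surface at z = 0. Lengths are in mm, angles in rad, forces in N, time in s.
With the tool pointing down it reaches from about 400 to 900 mm from the base axis. Payload 5.6 kg.
Tool frame: the origin (TCP) lies at the very end of the fingers, on their centre line; the grasp point (between the pads) lies 19 mm behind it; z points along the fingers, y is the line along which they close (so a half turn about z gives the same grasp; the last joint's range is limited). The gripper opens to 92 mm and grips with 3 to 60 N. Pads are 20 mm wide; open, the fingers measure 128 mm over their backs; the gripper's body (75 mm by 189 mm) begins 69 mm behind the grasp point.
Start: joints at [1.072, 0.468, -0.012, 1.603, 0.006, 1.071, -0.056], TCP at [286.079, -583.667, 214.592] pointing down, gripper open.
Joint ranges: [-2.53, 2.53], [-0.31, 2.02], [-1.57, 1.55], [0.28, 2.44], [-1.29, 4.43], [0.15, 1.84], [-2.92, 2.92]. Speed limits (rad/s): [2.57, 2.57, 3.14, 3.14, 3.14, 3.14, 3.14].

### API

Orientations are given as a unit quaternion [x, y, z, w].
In Python, from station import * gives the robot as it stands.
- The arm moves only by the tool arm_command, never from a script. Its argument "increments" is a list that holds one entry, the list of rows, each a list of 7 numbers: the gripper's target within -1 to 1 (shut at 1, half-way at 0, fully open at -1), then the shift along the world's x, y, z each as a share of 0.75 m, from -1 to 1, then the turn, a rotation vector about the world's x, y, z each as a share of 30 degrees, from -1 to 1. A call has 1 to 20 rows; each row is the pose to reach, as a shift and turn from the pose commanded when the call began; what a row does not reach only later rows make up. A row lasts 1/12 s, in which the tool goes at most 41.7 mm and 7.16 degrees, less where a joint would pass 70% of its speed; a pose out of reach is approached as far as the arm can. A call with a number of a shift or a turn outside -1 to 1 is refused whole. A call with a gripper value outside its range is refused whole. The fingers move at their own pace and stop on an object; the grip force is fixed at half the most. Time passes only in rows, so rows that repeat a pose let the fingers close. It gives the time, the measured TCP pose, the force, the opening and the grip force at its end, in the units of the state.
- get_state(): the state, without advancing time (a new reading comes with each control period).
- snapshot(name): name is "side" or "top"; returns the picture (480x640x3 uint8, blue, green, red); there is no depth.
- get_calibration(name): a dict with "fx", "fy", "cx", "cy" (pixels), "dist" ([k1, k2, p1, p2, k3] as OpenCV has them; the pictures are not rectified), "R" (3x3) and "t" (3): a world point X has camera coordinates R X + t. Camera axes: x right, y down, z forward; pixel columns grow to the right and rows downward; lengths in mm; the calibration is good to about 2 mm. A picture is of the moment at which its call begins. get_calibration takes no time and is no camera call.
- finish_job(): hands the job in; it is judged then, once.
Trained networks look in the newest picture that a camera, given by its name, has taken for a name from the list of things; names that differ only in an ending like _2 or _b are one class to them, and where a whole thing is asked for, a point or a joint stands for the part that bears it (a point fixed in the world has none). Each returns a list of dicts, best first, with "score" (0 to 1); they miss things now and then, are a little off and sometimes report something else, mostly with a low value. They report only what shows in the picture. A call takes as long as a camera call.
- boxes_of(camera, label): "uv" ([column, row] in pixels, amid what is visible of it).
- cut_out(camera, label): "mask" (480x640 bool, what is visible of it) and "uv" ([column, row] in pixels, amid what is visible of it).
- mark_of(camera, label): "uv" ([column, row] in pixels: a listed point, or the origin of a listed thing).
The state is a dict: "t": time; "qpos": joint angles; "dq": joint speeds; "effort": joint torques, N m; "position": TCP position; "tcp_rot": TCP orientation; "wrist_force": force on the tool from outside, world axes, zero at the start; "ft_torque": the same for the moment, N m; "width": finger opening in mm; "grasp_force": force on a finger pad.
Only numpy, scipy, OpenCV 4.12 (cv2) and the standard library are available. Lean on these libraries where they do the work, as an engineer would, in place of code of your own. Each camera call takes 0.05 s, during which the arm holds its last target. There are 200 camera calls.

## Working session

There is one attempt and no reset: what is moved stays moved. The work goes in short steps, Python scripts to look and compute and a tool call to move; the robot and the scene stay as the last step left them, time stands still between calls to the robot, and variables do not carry over. Pictures are saved under pics/ and viewed, at most 10 in all, crops included, and the job is handed in when it is done.

Besides the shell and the picture viewer there is one more tool, called after "Call:" as name(argument=value, ...), one argument or row to a line, values as JSON. arm_command: Moves the arm, as the interface text tells. Shift numbers are shares of 0.75 m and turn numbers shares of 30 degrees, none past 1 either way. Its arguments: {"type":"object","properties":{"increments":{"type":"array"}},"required":["increments"]}

```bash
mkdir -p pics; cat > h.py <<'E'
from station import *
import numpy as np, cv2
def ray(cam,uv):
    c=get_calibration(cam);K=np.array([[c["fx"],0,c["cx"]],[0,c["fy"],c["cy"]],[0,0,1.]])
    n=cv2.undistortPoints(np.array([[uv]],float),K,np.array(c["dist"],float)).ravel()
    R=np.array(c["R"]);t=np.array(c["t"]).ravel()
    return -R.T@t, R.T@np.array([n[0],n[1],1.])
def atz(cam,uv,z):
    o,d=ray(cam,uv);return o+d*(z-o[2])/d[2]
def proj(cam,X):
    c=get_calibration(cam);K=np.array([[c["fx"],0,c["cx"]],[0,c["fy"],c["cy"]],[0,0,1.]])
    return cv2.projectPoints(np.array(X,float).reshape(-1,1,3),cv2.Rodrigues(np.array(c["R"],float))[0],np.array(c["t"],float),K,np.array(c["dist"],float))[0].reshape(-1,2)
def tri(u1,u2):
    o1,d1=ray("side",u1);o2,d2=ray("top",u2)
    A=np.stack([d1,-d2],1);s=np.linalg.lstsq(A,o2-o1,rcond=None)[0]
    p,q=o1+s[0]*d1,o2+s[1]*d2
    return (p+q)/2,np.linalg.norm(p-q)
E
python3 - <<'E'
from h import *
np.set_printoptions(precision=1,suppress=True)
for c in("side","top"):
    cv2.imwrite(f"pics/{c}0.png",snapshot(c)); print(c,ray(c,[320,240]),get_calibration(c)["fx"])
for l in["stand","sleeve_mouth","grip_point","slot_floor","plate_rack","ref_plate","aperture_plate"]:
    m={c:mark_of(c,l) for c in("side","top")}
    print(l,{c:[(np.round(x["uv"],1).tolist(),round(x["score"],2)) for x in m[c][:2]] for c in m})
    if m["side"] and m["top"]: print("   ",*tri(m["side"][0]["uv"],m["top"][0]["uv"]))
print(get_state())
E
```

```text
side (array([ 67.3, 346.6, 920.9]), array([ 0.5, -0.2, -0.9])) 550.6773474857774
top (array([ 340.6,  141.8, 1139.4]), array([ 0.2, -0. , -1. ])) 510.50664344344636
stand {'side': [([488.9, 229.2], 0.62)], 'top': [([465.0, 285.4], 0.62)]}
    [ 459.  -189.8   18. ] 6.239350176283689
sleeve_mouth {'side': [([498.6, 214.8], 0.92)], 'top': [([473.9, 281.2], 0.82), ([418.1, 212.2], 0.6)]}
    [ 462.1 -199.7   58.8] 1.3455008498352032
grip_point {'side': [([454.5, 231.8], 0.71)], 'top': [([429.4, 279.6], 0.85), ([295.3, 261.7], 0.32)]}
    [ 466.5 -102.4   56. ] 2.3349344485558086
slot_floor {'side': [([384.8, 170.3], 0.74), ([483.0, 223.7], 0.6)], 'top': [([457.4, 280.6], 0.66)]}
    [453.4  -6.6 333.6] 160.03267142285821
plate_rack {'side': [([498.5, 213.1], 0.68)], 'top': [([275.9, 257.8], 0.62), ([416.8, 215.8], 0.41)]}
    [335.9 145.8 560.1] 206.50565030132972
ref_plate {'side': [([302.4, 283.2], 0.93), ([212.3, 383.0], 0.24)], 'top': [([295.2, 261.4], 0.67)]}
    [513.9 189.    2.5] 4.735250936141735
aperture_plate {'side': [([262.1, 291.4], 0.97), ([285.1, 289.6], 0.45)], 'top': [([259.1, 253.9], 0.65)]}
    [527.6 267.3  10.3] 1.611234912751722
{'t': 0.8, 'qpos': array([ 1.1,  0.5, -0. ,  1.6,  0. ,  1.1, -0.1]), 'dq': array([-0.,  0., -0., -0., -0., -0., -0.]), 'effort': array([ -0. , -52. ,  -0. , -24.4,  -0.1,   0. ,   0. ]), 'position': array([ 286.1, -583.7,  214.6]), 'tcp_rot': array([ 1. ,  0.2, -0. ,  0. ]), 'wrist_force': array([ 0.4, -0.5, -0.4]), 'ft_torque': array([0., 0., 0.]), 'grasp_force': 0.0, 'width': 91.87779324993484}
```

View pics/side0.png

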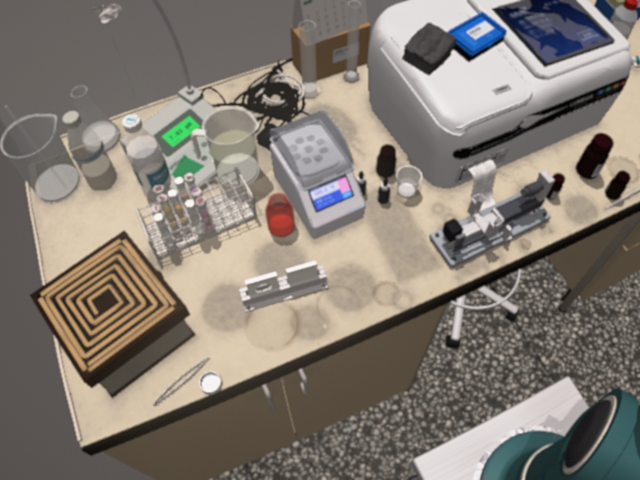

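View pics/top0.png

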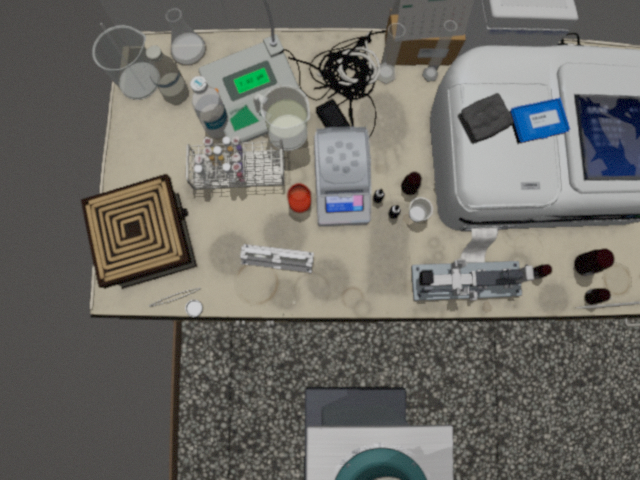

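The side view shows the rack at about (285,287), with the holed plate in its left pocket (262,291) and the solid one in its right (302,283). The stand is at about (490,225), and its grip is at the left end. The top view shows the rack at (277,258) and the stand at (467,281). I'll zoom in on both to get orientations.

```bash
python3 - <<'E'
from h import *
s=cv2.imread("pics/side0.png");t=cv2.imread("pics/top0.png")
def cr(i,x,y,w=133,h=75): return cv2.resize(i[y:y+h,x:x+w],(800,450) if 0 else (w*6,h*6),interpolation=cv2.INTER_CUBIC)
# stand
a=np.vstack([cv2.resize(t[250:310,400:533],(798,300),interpolation=2)]);a=cv2.resize(t[255:305,400:533],(798,300),interpolation=2)
b=cv2.resize(t[238:277,232:322],(798,300*0+346)) [:300]
cv2.imwrite("pics/z1.png",np.vstack([a,cv2.resize(t[235:280,225:345],(798,299),interpolation=2)]))
cv2.imwrite("pics/z2.png",np.hstack([cv2.resize(s[155:275,425:560],(560,498),interpolation=2),np.zeros((498,1,3),np.uint8)]) if 0 else cv2.resize(s[165:270,420:560],(800,600),interpolation=2))
E
```

```text
(no output)
```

View pics/z1.png

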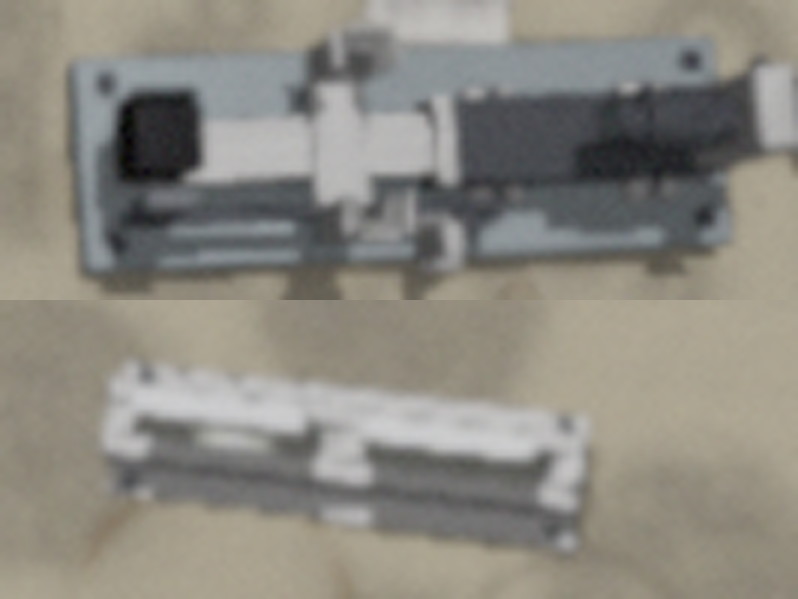

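View pics/z2.png

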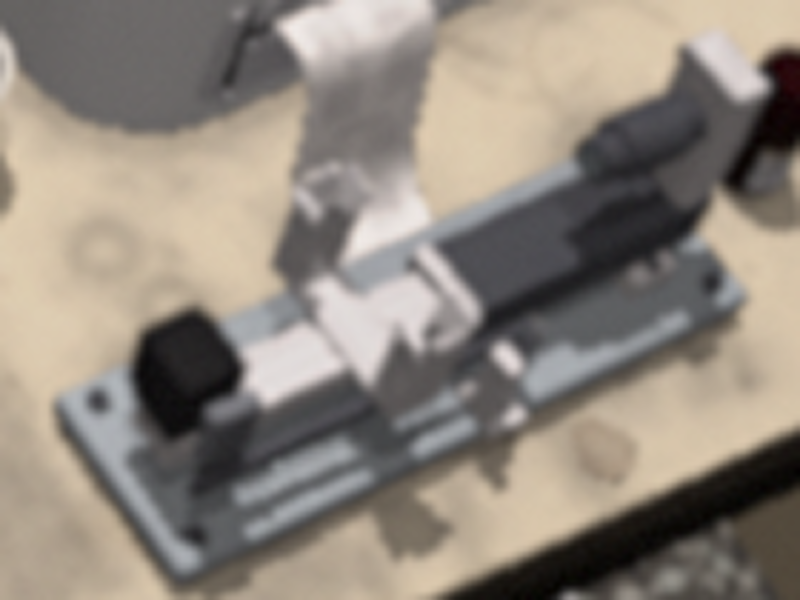

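The zoomed top crop shows the stand base's corners at (72,60), (715,40), (728,243) and (85,275). The side crop shows three of them at (60,402), (182,578) and (745,295). I'll fit both poses now, using corners for the stand and silhouettes for the rack.

```bash
cat > fit.py <<'E'
from h import *
from scipy.optimize import least_squares, minimize
np.set_printoptions(precision=2,suppress=True)
def Rz(a): return np.array([[np.cos(a),-np.sin(a),0],[np.sin(a),np.cos(a),0],[0,0,1]])
def W(p,X): return np.asarray(X,float)@Rz(p[2]).T+[p[0],p[1],0]
def box(x0,x1,y0,y1,z0,z1): return [[x,y,z] for x in(x0,x1) for y in(y0,y1) for z in(z0,z1)]
T=lambda x,y:[(x+.5)/6-.5+400,(y+.5)/6-.5+255]
S=lambda x,y:[(x+.5)/5.714-.5+420,(y+.5)/5.714-.5+165]
if __name__=="__main__":
    ct={"top":([[40,125,16],[40,-125,16],[-40,125,16],[-40,-125,16]],[T(72,60),T(715,40),T(85,275),T(728,243)]),
        "side":([[40,125,16],[-40,125,16],[-40,-125,16]],[S(60,402),S(182,578),S(745,295)])}
    def f(p,cs=("top","side")): return np.concatenate([(proj(c,W(p,ct[c][0]))-ct[c][1]).ravel() for c in cs])
    for cs in(("top","side"),("top",),("side",)):
        r=least_squares(lambda p:f(p,cs),[460,-200,0]);print("stand",cs,r.x,r.fun)
    obs={}
    for c in("side","top"):
        snapshot(c); u=np.zeros((480,640),bool)
        for l in("plate_rack","ref_plate","aperture_plate"):
            for m in cut_out(c,l)[:2]:
                print(c,l,m["score"],m["uv"],m["mask"].sum())
                if m["score"]>.5 and abs(m["uv"][0]-280)<50: u|=m["mask"]
        obs[c]=u
    np.savez("obs.npz",**obs)
    K=4
    def ren(c,p):
        y0,x0=230,225; im=np.zeros((90*K,130*K),np.uint8)
        for b in(box(-23,23,-80,80,0,30),box(-4,4,-65,-9,6,70),box(-4,4,9,65,6,70)):
            h=cv2.convexHull((((proj(c,W(p,b))-[x0,y0]+.5)*K)).astype(np.float32)).round().astype(int)
            cv2.fillConvexPoly(im,h,1)
        return cv2.resize(im.astype(float),(130,90),interpolation=cv2.INTER_AREA)
    def cost(p,cs): return sum(np.abs(ren(c,p)-obs[c][230:320,225:355]).sum() for c in cs)
    for cs in(("top","side"),("top",),("side",)):
        for y0 in (-.17,.17):
            r=minimize(cost,[520,228,y0],args=(cs,),method="Nelder-Mead",options=dict(initial_simplex=[[520,228,y0],[530,228,y0],[520,238,y0],[520,228,y0+.1]],xatol=.05,fatol=.05));print("rack",cs,r.x,r.fun)
E
python3 fit.py
```

```text
stand ('top', 'side') [ 468.04 -198.81    0.04] [-0.4   0.57 -0.   -0.7  -0.09  0.6   1.42  0.51 -1.73 -0.76 -0.29  0.25
  1.05 -0.16]
stand ('top',) [ 468.61 -198.32    0.03] [-0.53 -0.07 -0.07 -0.57 -0.46 -0.04  1.12  0.65]
stand ('side',) [ 467.76 -199.2     0.05] [-1.36 -0.33  0.34  0.59  1.11 -0.49]
side plate_rack 0.8 [284.9, 289.4] 1609
side plate_rack 0.68 [384.3, 160.4] 552
side ref_plate 0.95 [298.8, 274.1] 507
side ref_plate 0.22 [282.2, 291.4] 1646
side aperture_plate 0.59 [262.5, 280.7] 373
side aperture_plate 0.27 [303.0, 273.8] 474
top plate_rack 0.67 [278.0, 262.2] 1108
top ref_plate 0.76 [293.3, 262.2] 165
top aperture_plate 0.48 [259.6, 250.9] 207
rack ('top', 'side') [518.71 227.56  -0.12] 644.625
rack ('top', 'side') [518.61 227.72  -0.11] 643.5
rack ('top',) [517.79 227.65  -0.13] 377.6875
rack ('top',) [516.51 227.75  -0.11] 374.625
rack ('side',) [518.81 227.64  -0.12] 261.9375
rack ('side',) [518.93 227.78  -0.12] 261.8125
```

```bash
python3 - <<'E'
from h import *
from scipy.spatial.transform import Rotation as R
s=get_state();print(s["tcp_rot"],s["position"],s["t"]);M=R.from_quat(s["tcp_rot"]).as_matrix();print(M.round(3))
y=M[:,1];a=np.degrees(np.arctan2(y[1],y[0]));print("yaw of tool y",a)
for n,w in(("rack",np.degrees(-.12)),("stand",90+np.degrees(.04))):
    print(n,(w-a+90)%180-90)
for z,uv in((0,(455,190)),(0,(275,172))): print(atz("side",uv,z).round())
E
```

```text
[ 9.74152083e-01  2.25893157e-01 -1.62142019e-05  2.17062088e-05] [ 286.07738549 -583.66379782  214.58965699] 1.2
[[ 0.898  0.44  -0.   ]
 [ 0.44  -0.898 -0.   ]
 [-0.     0.    -1.   ]]
yaw of tool y -63.88919081822172
rack 57.01369727665184
stand -23.818978001255005
[ 582. -187.    0.]
[785. 137.   0.]
```

Call:
arm_command(
  increments=[
    [[-1,0.152,0.517,0.02,0,0,0.95],[-1,0.152,0.517,0.02,0,0,0.95],[-1,0.152,0.517,0.02,0,0,0.95],[-1,0.152,0.517,0.02,0,0,0.95],[-1,0.152,0.517,0.02,0,0,0.95],[-1,0.152,0.517,0.02,0,0,0.95],[-1,0.152,0.517,0.02,0,0,0.95],[-1,0.152,0.517,0.02,0,0,0.95],[-1,0.152,0.517,0.02,0,0,0.95],[-1,0.152,0.517,0.02,0,0,0.95],[-1,0.152,0.517,0.02,0,0,0.95],[-1,0.152,0.517,0.02,0,0,0.95],[-1,0.152,0.517,0.02,0,0,0.95]],
  ],
)

```text
t: 2.28
position: [399.9, -196.9, 229.7]
tcp_rot: [0.889, 0.458, -0.0, 0.0]
wrist_force: [-0.2, -0.8, -0.1]
width: 91.9
grasp_force: 0.0
```

Call:
arm_command(
  increments=[
    [[-1,0.152,0.516,-0.12,0,0,0.95],[-1,0.152,0.516,-0.12,0,0,0.95],[-1,0.152,0.516,-0.12,0,0,0.95],[-1,0.152,0.516,-0.12,0,0,0.95],[-1,0.152,0.516,-0.12,0,0,0.95],[-1,0.152,0.516,-0.12,0,0,0.95],[-1,0.152,0.516,-0.12,0,0,0.95],[-1,0.152,0.516,-0.12,0,0,0.95],[-1,0.152,0.516,-0.12,0,0,0.95],[-1,0.152,0.516,-0.12,0,0,0.95],[-1,0.152,0.516,-0.12,0,0,0.95],[-1,0.152,0.516,-0.12,0,0,0.95],[-1,0.152,0.516,-0.12,0,0,0.95],[-1,0.152,0.516,-0.12,0,0,0.95],[-1,0.152,0.516,-0.12,0,0,0.95]],
  ],
)

```text
t: 3.53
position: [514.6, 188.7, 139.8]
tcp_rot: [0.749, 0.662, -0.0, 0.001]
wrist_force: [-0.0, -0.7, -0.6]
width: 91.7
grasp_force: 0.0
```

Call:
arm_command(
  increments=[
    [[-1,0,0,-0.05,0,0,0],[-1,0,0,-0.1,0,0,0],[-1,0,0,-0.132,0,0,0],[-1,0,0,-0.132,0,0,0],[-1,0,0,-0.132,0,0,0],[-1,0,0,-0.132,0,0,0]],
  ],
)

```text
t: 4.03
position: [515.3, 191.0, 42.2]
tcp_rot: [0.749, 0.663, 0.001, 0.0]
wrist_force: [-0.3, 0.1, 0.4]
width: 91.4
grasp_force: 0.0
```

```bash
python3 - <<'E'
from h import *
print(get_state()["position"])
s=snapshot("side");t=snapshot("top")
cv2.imwrite("pics/g1.png",np.hstack([cv2.resize(s[215:315,220:353],(400,300),interpolation=2),cv2.resize(t[205:305,220:353],(400,300),interpolation=2)]))
E
```

```text
[515.29644674 191.01890998  42.22954316]
```

View pics/g1.png

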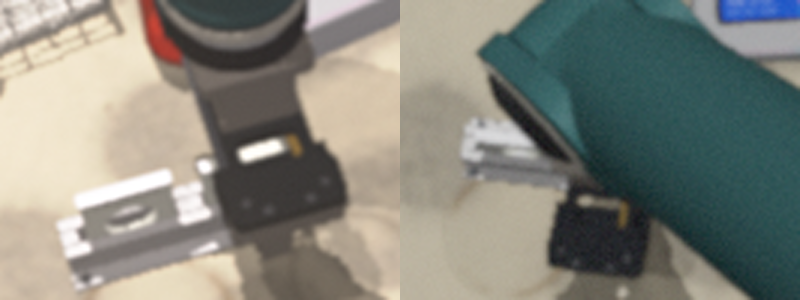

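The gripper straddles the solid plate, at about (250,150) in the left half, and the holed plate is clear of it to the left. I'll close on it.

Call:
arm_command(
  increments=[
    [[1,0,0,0,0,0,0],[1,0,0,0,0,0,0],[1,0,0,0,0,0,0],[1,0,0,0,0,0,0],[1,0,0,0,0,0,0],[1,0,0,0,0,0,0],[1,0,0,0,0,0,0],[1,0,0,0,0,0,0],[1,0,0,0,0,0,0],[1,0,0,0,0,0,0],[1,0,0,0,0,0,0],[1,0,0,0,0,0,0]],
  ],
)

```text
t: 5.13
position: [514.1, 191.1, 40.5]
tcp_rot: [0.748, 0.663, -0.0, 0.0]
wrist_force: [-0.5, -0.3, 0.3]
width: 14.0
grasp_force: 0.0
```

Call:
arm_command(
  increments=[
    [[1,0,0,0,0,0,0],[1,0,0,0,0,0,0],[1,0,0,0,0,0,0],[1,0,0,0,0,0,0]],
  ],
)

```text
t: 5.47
position: [514.4, 191.0, 40.6]
tcp_rot: [0.748, 0.663, 0.0, 0.0]
wrist_force: [1.2, -1.2, -1.0]
width: 7.7
grasp_force: 30.0
```

Call:
arm_command(
  increments=[
    [[1,0,0,0.04,0,0,0],[1,0,0,0.09,0,0,0],[1,0,0,0.14,0,0,0],[1,0,0,0.19,0,0,0],[1,0,0,0.213,0,0,0],[1,-0.006,-0.04,0.213,0,0,-0.22],[1,-0.011,-0.08,0.213,0,0,-0.45],[1,-0.016,-0.12,0.213,0,0,-0.67],[1,-0.021,-0.158,0.213,0,0,-0.898]],
  ],
)

```text
t: 6.22
position: [497.5, 71.2, 200.4]
tcp_rot: [0.884, 0.468, -0.0, 0.0]
wrist_force: [1.4, 0.1, -1.4]
width: 7.8
grasp_force: 30.0
```

Call:
arm_command(
  increments=[
    [[1,-0.006,-0.04,0,0,0,-0.22],[1,-0.011,-0.08,0,0,0,-0.45],[1,-0.016,-0.12,0,0,0,-0.67],[1,-0.021,-0.158,0,0,0,-0.898]],
  ],
)

```text
t: 6.55
position: [481.7, -47.3, 200.3]
tcp_rot: [0.968, 0.249, -0.0, -0.0]
wrist_force: [0.7, -0.4, -0.9]
width: 7.6
grasp_force: 30.0
```

Call:
arm_command(
  increments=[
    [[1,-0.006,-0.04,0,0,0,-0.22],[1,-0.011,-0.08,0,0,0,-0.45],[1,-0.016,-0.12,0,0,0,-0.67],[1,-0.021,-0.157,0,0,0,-0.898],[1,-0.021,-0.157,0,0,0,-0.898],[1,-0.021,-0.157,-0.04,0,0,-0.898],[1,-0.021,-0.157,-0.086,0,0,-0.898],[1,-0.021,-0.157,-0.086,0,0,-0.898],[1,-0.021,-0.157,-0.086,0,0,-0.898],[1,-0.021,-0.157,-0.086,0,0,-0.898],[1,-0.021,-0.157,-0.086,0,0,-0.898]],
  ],
)

```text
t: 7.47
position: [468.2, -163.7, 137.6]
tcp_rot: [1.0, 0.02, 0.001, 0.0]
wrist_force: [-1.2, 0.2, -0.9]
width: 7.6
grasp_force: 30.0
```

```bash
python3 - <<'E'
from h import *
from scipy.spatial.transform import Rotation as R
s=get_state();y=R.from_quat(s["tcp_rot"]).as_matrix()[:,1];print(s["position"],np.degrees(np.arctan2(y[1],y[0])),s["width"])
s=snapshot("side");t=snapshot("top")
cv2.imwrite("pics/s1s.png",s);cv2.imwrite("pics/s1t.png",t)
cv2.imwrite("pics/s1.png",np.hstack([cv2.resize(s[140:270,430:540],(400,473),interpolation=2),cv2.resize(t[215:345,410:520],(400,473),interpolation=2)]))
E
```

```text
[ 468.16195254 -163.66083275  137.62747046] -87.67287488239899 7.6172652100374005
```

View pics/s1.png

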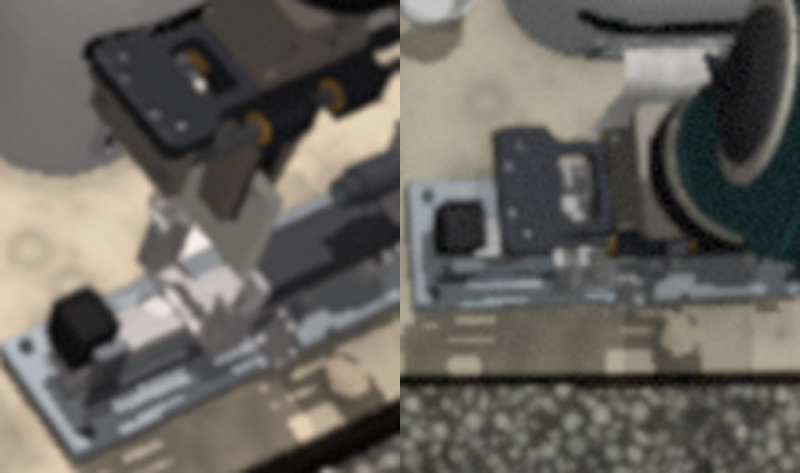

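```bash
python3 - <<'E'
from fit import *
s=get_state();print(s["position"],s["wrist_force"])
im=cv2.imread("pics/s1s.png");x0,y0,w,h,k=430,150,110,82,7
b=cv2.resize(im[y0:y0+h,x0:x0+w],None,fx=k,fy=k,interpolation=2)
def draw(P,col,cl=True):
    q=((proj("side",P)-[x0,y0]+.5)*k).round().astype(int);cv2.polylines(b,[q.reshape(-1,1,2)],cl,col,1)
pp=[466.8,-163.7,np.radians(2.32)]
for y in(-4,4): draw(W(pp,[[a,y,z] for a,z in((-28,100),(28,100),(28,164),(-28,164))]),(0,255,0))
st=[468.04,-198.81,.04]
draw(W(st,[[-40,-125,16],[40,-125,16],[40,125,16],[-40,125,16]]),(0,0,255))
for y in(30,40): draw(W(st,[[a,y,z] for a,z in((-30,93),(-30,50),(30,50),(30,93))]),(0,0,255),False)
draw(W(st,[[-11,0,47],[11,0,47]]),(255,0,0)); draw(W(st,[[-15.5,0,52],[15.5,0,52]]),(255,0,0))
draw(W(st,[[-24,95,80],[-24,115,80],[19,117,80],[19,93,80]]),(255,0,255))
cv2.imwrite("pics/ov.png",b)
E
```

```text
[ 467.97 -163.82  137.5 ] [ 0.71 -0.09 -1.48]
```

View pics/ov.png

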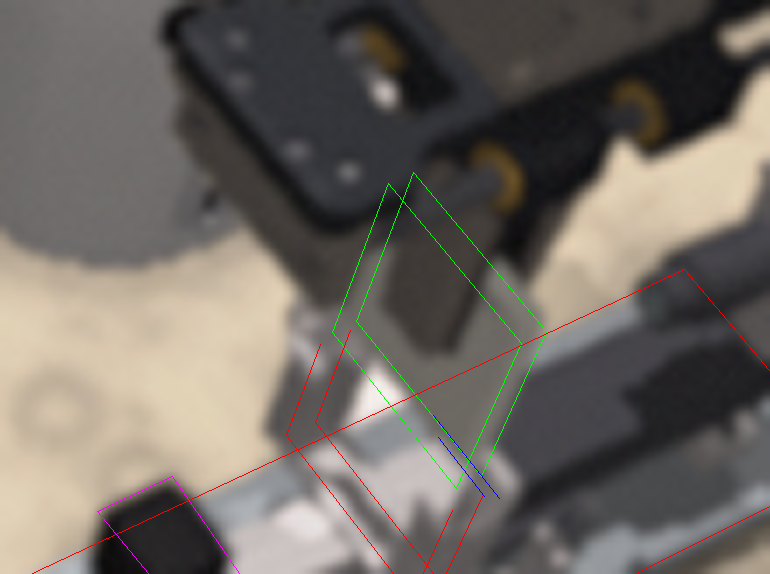

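The overlay puts the plate where expected (bottom corner at about (478,480)). The slot line at about (340,490) suggests the slot sits 1-2 mm towards +y of my fit. I'll cross-check that with the network marks at their known heights and with an edge fit on the first pictures.

```bash
python3 - <<'E'
from fit import *
from scipy.ndimage import map_coordinates as mc
st=[468.04,-198.81,.04]
for n,z,off,uvs in(("mouth",52,[0,0,0],dict(side=[498.6,214.8],top=[473.9,281.2])),("grip",65,[-2.5,105,0],dict(side=[454.5,231.8],top=[429.4,279.6])),("slot",50,[0,35,0],dict(side=[483,223.7],top=[457.4,280.6]))):
    for c in uvs: print(n,c,(atz(c,uvs[c],z)-W([0,0,.04],[off])[0])[:2])
# sub-pixel base edges in the first pictures: strongest lightness step along normals at z16, +x long edge and +y end edge, -x edge
for c in("top","side"):
    g=cv2.cvtColor(cv2.imread(f"pics/{c}0.png"),cv2.COLOR_BGR2Lab).astype(float)
    g=g[:,:,2]  # b: sand is yellow, base is blue-grey
    for nm,fx,ax in(("+x",[[40,y,16] for y in np.linspace(60,118,30)],0),("+y",[[x,125,16] for x in np.linspace(-32,34,30)],1),("-x",[[-40,y,16] for y in np.linspace(60,115,30)],0)):
        ds=np.arange(-9,9.1,.5);prof=[]
        for d in ds:
            P=np.array(fx,float);P[:,ax]+=d;q=proj(c,W(st,P));prof.append(mc(g,[q[:,1],q[:,0]],order=1).mean())
        prof=np.array(prof);lo,hi=prof.min(),prof.max();m=(lo+hi)/2
        i=[j for j in range(len(ds)-1) if (prof[j]-m)*(prof[j+1]-m)<0]
        print(c,nm,"shift",[round(ds[j]+.5*(m-prof[j])/(prof[j+1]-prof[j]),2) for j in i],prof[::6])
E
```

```text
mouth side [ 465.65 -203.41]
mouth top [ 462.47 -202.35]
grip side [ 469.76 -201.58]
grip top [ 471.44 -206.07]
slot side [ 463.64 -199.78]
slot top [ 465.55 -201.25]
top +x shift [np.float64(1.88)] [125.18 125.03 125.33 127.37 133.72 137.03 137.46]
top +y shift [np.float64(1.03)] [125.46 125.29 125.39 128.79 136.35 138.1  137.95]
top -x shift [np.float64(0.95)] [136.82 136.77 135.6  133.02 127.04 125.49 125.74]
side +x shift [np.float64(1.71)] [126.75 126.78 127.37 130.97 134.69 137.24 140.08]
side +y shift [np.float64(2.98)] [125.87 125.41 125.31 126.74 133.73 140.08 142.07]
side -x shift [np.float64(-2.6)] [137.7  135.56 132.56 127.16 125.94 125.96 126.56]
```

```bash
python3 - <<'E'
from fit import *
from scipy.ndimage import map_coordinates as mc
st=np.array([468.5,-200.5,.04])
L=np.linspace
seg=[("+x",0,16,[(60,80),(80,100),(100,118),(-118,-98)]),("-x",0,0,[(60,80),(80,100),(100,118),(-50,-20),(-90,-60),(-118,-95)]),("+y",1,0,[(-34,-12),(-12,12),(12,34)]),("-y",1,16,[(-36,-24),(24,36)])]
rows=[]
for c in("top","side"):
    g=cv2.cvtColor(cv2.imread(f"pics/{c}0.png"),cv2.COLOR_BGR2Lab).astype(float)[:,:,2]
    for nm,ax,z,ss in seg:
        sg=1 if nm[0]=="+" else -1;e=sg*(125 if ax else 40)
        for a,b in ss:
            P=np.array([[e,v,z] if ax==0 else [v,e,z] for v in L(a,b,15)],float)
            ds=np.arange(-10,10.1,.5);pr=[]
            for d in ds:
                Q=P.copy();Q[:,ax]+=sg*d;q=proj(c,W(st,Q));pr.append(mc(g,[q[:,1],q[:,0]],order=1).mean())
            gr=np.gradient(pr,.5);gr=np.convolve(gr,np.ones(3)/3,"same");k=gr[2:-2].argmax()+2
            w=np.clip(gr[k-4:k+5],0,None);d=(ds[k-4:k+5]*w[:len(ds[k-4:k+5])]).sum()/w.sum() if 4<=k<len(ds)-4 else ds[k]
            print(c,nm,(a,b),"outward %.1f  grad %.1f"%(d,gr[k]))
E
```

```text
top +x (60, 80) outward 1.1  grad 2.4
top +x (80, 100) outward 1.9  grad 2.4
top +x (100, 118) outward 1.9  grad 2.2
top +x (-118, -98) outward 0.4  grad 2.6
top -x (60, 80) outward -1.6  grad 2.5
top -x (80, 100) outward -2.3  grad 2.3
top -x (100, 118) outward -2.4  grad 1.7
top -x (-50, -20) outward -0.9  grad 1.9
top -x (-90, -60) outward -1.0  grad 2.0
top -x (-118, -95) outward -0.6  grad 1.9
top +y (-34, -12) outward -0.5  grad 2.9
top +y (-12, 12) outward -0.0  grad 2.9
top +y (12, 34) outward -0.9  grad 2.7
top -y (-36, -24) outward -2.6  grad 2.6
top -y (24, 36) outward -2.9  grad 2.5
side +x (60, 80) outward 7.0  grad 2.0
side +x (80, 100) outward -0.4  grad 1.3
side +x (100, 118) outward -0.5  grad 3.3
side +x (-118, -98) outward 1.0  grad 2.0
side -x (60, 80) outward -3.4  grad 2.1
side -x (80, 100) outward -3.5  grad 1.9
side -x (100, 118) outward -3.5  grad 2.0
side -x (-50, -20) outward -2.9  grad 1.6
side -x (-90, -60) outward -2.5  grad 1.9
side -x (-118, -95) outward -2.4  grad 1.9
side +y (-34, -12) outward -3.0  grad 2.9
side +y (-12, 12) outward -3.0  grad 3.0
side +y (12, 34) outward -3.4  grad 2.8
side -y (-36, -24) outward -2.6  grad 3.0
side -y (24, 36) outward 0.6  grad 0.2
```

Call:
arm_command(
  increments=[
    [[1,0,-0.001,0,0,0,0],[1,0,-0.001,-0.006,0,0,0],[1,0,-0.001,-0.012,0,0,0],[1,0,-0.001,-0.018,0,0,0],[1,0,-0.001,-0.022,0,0,0],[1,0,-0.001,-0.022,0,0,0]],
  ],
)

```text
t: 8.07
position: [466.2, -164.2, 118.3]
tcp_rot: [1.0, 0.02, -0.001, -0.0]
wrist_force: [0.6, -1.3, -0.5]
width: 8.2
grasp_force: 30.0
```

Call:
arm_command(
  increments=[
    [[1,0.001,0,-0.003,0,0,0],[1,0.001,0,-0.006,0,0,0],[1,0.001,0,-0.009,0,0,0],[1,0.001,0,-0.012,0,0,0],[1,0.001,0,-0.012,0,0,0]],
  ],
)

```text
t: 8.48
position: [467.3, -164.4, 109.9]
tcp_rot: [1.0, 0.02, -0.0, -0.0]
wrist_force: [-0.3, -1.1, -0.3]
width: 8.0
grasp_force: 30.0
```

Call:
arm_command(
  increments=[
    [[1,0,0,-0.005,0,0,0],[1,0,0,-0.01,0,0,0],[1,0,0,-0.015,0,0,0],[1,0,0,-0.02,0,0,0],[1,0,0,-0.025,0,0,0],[1,0,0,-0.03,0,0,0],[1,0,0,-0.03,0,0,0]],
  ],
)

```text
t: 9.07
position: [467.0, -164.3, 87.0]
tcp_rot: [1.0, 0.02, -0.001, -0.0]
wrist_force: [-0.5, 0.2, -0.9]
width: 7.8
grasp_force: 30.0
```

Call:
arm_command(
  increments=[
    [[1,0,0,-0.001,0,0,0],[1,0,0,-0.002,0,0,0],[1,0,0,-0.003,0,0,0],[1,0,0,-0.003,0,0,0]],
  ],
)

```text
t: 9.4
position: [467.7, -164.4, 85.6]
tcp_rot: [1.0, 0.02, 0.0, 0.0]
wrist_force: [0.1, 0.7, -1.2]
width: 8.0
grasp_force: 30.0
```

Call:
arm_command(
  increments=[
    [[1,0,0,-0.001,0,0,0],[1,0,0,-0.001,0,0,0],[1,0,0,-0.002,0,0,0],[1,0,0,-0.002,0,0,0]],
  ],
)

```text
t: 9.73
position: [467.7, -164.4, 84.4]
tcp_rot: [1.0, 0.02, 0.0, 0.0]
wrist_force: [-0.3, 1.1, 2.8]
width: 7.7
grasp_force: 30.0
```

Contact comes at the expected height, so the plate is seated. I'll open partly and lift off.

Call:
arm_command(
  increments=[
    [[0.35,0,0,0,0,0,0],[0.35,0,0,0,0,0,0],[0.35,0,0,0,0,0,0],[0.35,0,0,0,0,0,0],[0.35,0,0,0,0,0,0],[0.35,0,0,0,0,0,0]],
  ],
)

```text
t: 10.23
position: [467.6, -164.4, 84.0]
tcp_rot: [1.0, 0.02, -0.0, -0.0]
wrist_force: [0.5, -0.3, -0.2]
width: 30.0
grasp_force: 0.0
```

Call:
arm_command(
  increments=[
    [[0.35,0,0,0.01,0,0,0],[0.35,0,0,0.03,0,0,0],[0.35,0,0,0.07,0,0,0],[-0.5,0,0,0.12,0,0,0],[-0.5,0,0,0.16,0,0,0],[-0.5,0,0,0.16,0,0,0],[-0.5,0,0.04,0.16,0,0,0.22],[-0.5,0,0.08,0.16,0,0,0.45],[-0.5,0,0.12,0.16,0,0,0.67],[-0.5,0,0.16,0.16,0,0,0.9],[-0.5,0,0.16,0.16,0,0,0.95]],
  ],
)

```text
t: 11.15
position: [467.3, -38.3, 204.5]
tcp_rot: [0.962, 0.272, 0.001, -0.001]
wrist_force: [-0.1, -0.0, -0.5]
width: 68.8
grasp_force: 0.0
```

Call:
arm_command(
  increments=[
    [[-0.5,0,0,0,0,0,0.23],[-0.5,0,0,0,0,0,0.46],[-0.5,0,0,0,0,0,0.69],[-0.5,0,0,0,0,0,0.92],[-0.5,0,0,0,0,0,1],[-0.5,0,0,0,0,0,1]],
  ],
)

```text
t: 11.65
position: [467.4, -44.5, 204.1]
tcp_rot: [0.862, 0.506, -0.0, 0.0]
wrist_force: [0.4, 0.4, -0.5]
width: 69.0
grasp_force: 0.0
```

Call:
arm_command(
  increments=[
    [[-0.5,0,0,0,0,0,0.23],[-0.5,0,0,0,0,0,0.46],[-0.5,0,-0.03,0,0,0,0.69],[-0.5,-0.004,-0.067,0,0,0,0.92],[-0.5,-0.004,-0.067,-0.03,0,0,1],[-0.5,-0.004,-0.067,-0.07,0,0,1],[-0.5,-0.004,-0.067,-0.1,0,0,1],[-0.5,-0.004,-0.067,-0.1,0,0,1]],
  ],
)

```text
t: 12.32
position: [461.4, -94.5, 125.6]
tcp_rot: [0.703, 0.711, -0.002, -0.003]
wrist_force: [-0.4, 0.4, -0.2]
width: 69.2
grasp_force: 0.0
```

```bash
python3 - <<'E'
from fit import *
from scipy.spatial.transform import Rotation as R
s=get_state();y=R.from_quat(s["tcp_rot"]).as_matrix()[:,1];print(s["position"],np.degrees(np.arctan2(y[1],y[0])),s["width"])
s=snapshot("side");t=snapshot("top")
cv2.imwrite("pics/p1.png",np.hstack([cv2.resize(s[150:265,420:515],(400,484),interpolation=2),cv2.resize(t[215:330,400:495],(400,484),interpolation=2)]))
E
```

```text
[461.39 -94.53 125.56] 0.6806516692830399 69.17614597513483
```

View pics/p1.png

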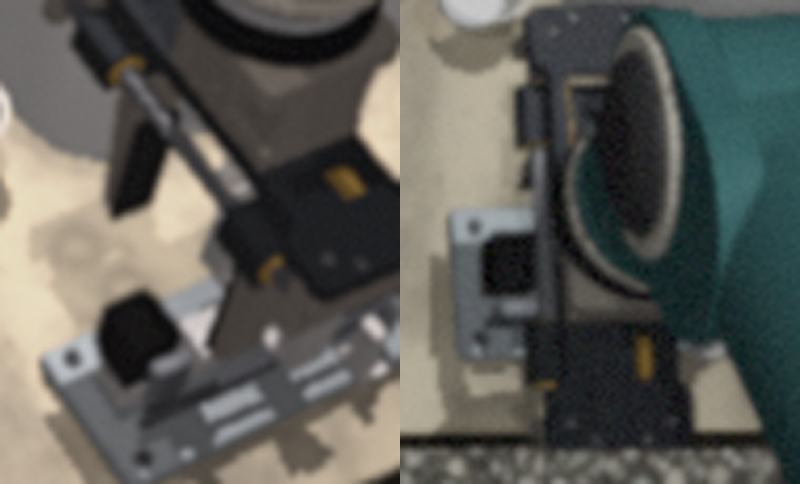

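The fingers straddle the grip in x: the black rest is at (140,320) and the button at (165,375) in the left half. The plate is hidden behind the gripper in this view. I'll go down to it.

Call:
arm_command(
  increments=[
    [[-0.5,0,0,0,0,0,0.03],[-0.5,0,0,-0.03,0,0,0.03],[-0.5,0,0,-0.06,0,0,0.03],[-0.5,0,0,-0.09,0,0,0.03],[-0.5,0,0,-0.11,0,0,0.03],[-0.5,0,0,-0.11,0,0,0.03],[-0.5,0,0,-0.11,0,0,0.03],[-0.5,0,0,-0.11,0,0,0.03]],
  ],
)

```text
t: 13.08
position: [466.0, -94.8, 48.2]
tcp_rot: [0.696, 0.718, 0.001, 0.001]
wrist_force: [-0.0, -0.2, 0.4]
width: 68.7
grasp_force: 0.0
```

Now squeeze.

Call:
arm_command(
  increments=[
    [[1,0,0,0,0,0,0],[1,0,0,0,0,0,0],[1,0,0,0,0,0,0],[1,0,0,0,0,0,0],[1,0,0,0,0,0,0],[1,0,0,0,0,0,0],[1,0,0,0,0,0,0],[1,0,0,0,0,0,0]],
  ],
)

```text
t: 13.75
position: [466.7, -94.7, 47.0]
tcp_rot: [0.697, 0.717, 0.001, 0.001]
wrist_force: [5.4, -0.4, -2.4]
width: 37.1
grasp_force: 30.0
```

Call:
arm_command(
  increments=[
    [[1,0,0.01,0,0,0,0],[1,0,0.02,0,0,0,0],[1,-0.001,0.03,0,0,0,0],[1,-0.001,0.04,0,0,0,0],[1,-0.001,0.04,0,0,0,0],[1,-0.001,0.04,0,0,0,0]],
  ],
)

```text
t: 14.25
position: [465.7, -65.3, 47.0]
tcp_rot: [0.697, 0.717, 0.001, 0.001]
wrist_force: [5.0, -3.4, -1.6]
width: 37.1
grasp_force: 30.0
```

Call:
arm_command(
  increments=[
    [[1,0,0.01,0,0,0,0],[1,-0.001,0.02,0,0,0,0],[1,-0.001,0.03,0,0,0,0],[1,-0.001,0.04,0,0,0,0],[1,-0.001,0.04,0,0,0,0],[1,-0.001,0.04,0,0,0,0],[1,-0.001,0.04,0,0,0,0]],
  ],
)

```text
t: 14.83
position: [464.7, -35.9, 47.0]
tcp_rot: [0.697, 0.717, 0.001, 0.001]
wrist_force: [3.9, -4.3, -1.4]
width: 36.8
grasp_force: 30.0
```

```bash
python3 - <<'E'
from fit import *
s=get_state();print(s["position"],s["wrist_force"])
s=np.mean([snapshot("side").astype(float) for _ in range(6)],0).astype(np.uint8);t=np.mean([snapshot("top").astype(float) for _ in range(6)],0).astype(np.uint8)
cv2.imwrite("pics/e1s.png",s);cv2.imwrite("pics/e1t.png",t)
cv2.imwrite("pics/e1.png",np.hstack([cv2.resize(s[180:250,455:515],(400,467),interpolation=2),cv2.resize(t[250:320,435:495],(400,467),interpolation=2)]))
E
```

```text
[464.66 -35.88  47.04] [ 3.92 -4.27 -1.37]
```

View pics/e1.png

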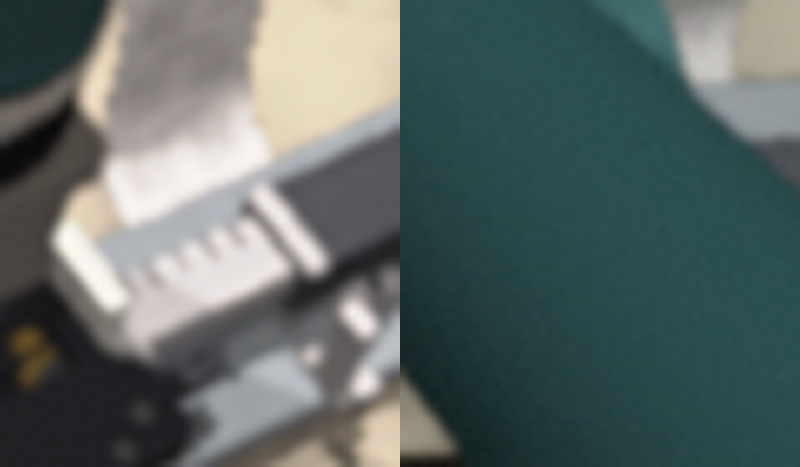

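Short scale lines show along the arm's far edge at about (140,280), (172,265), (205,250) and (237,233), with a dark band at the mouth rim near (270,235). I'll sample the scale along the arm to fix the numbers.

```bash
cat > prof.py <<'E'
from fit import *
import sys
from scipy.ndimage import map_coordinates as mc
g=cv2.cvtColor(cv2.imread(sys.argv[1]),cv2.COLOR_BGR2GRAY).astype(float)
st=[469.2,-199.6,.037]
ys=np.arange(-8,62,1.)
for xs in((7,10),(2,5),(-3,0),(-8,-5)):
    v=np.mean([mc(g,proj("side",W(st,[[x,y,47] for y in ys])).T[::-1],order=3) for x in np.linspace(*xs,7)],0)
    print(xs);print(" ".join(f"{int(y)}:{int(a)}" for y,a in zip(ys,v)))
E
python3 prof.py pics/e1s.png
```

```text
(7, 10)
-8:230 -7:233 -6:229 -5:216 -4:194 -3:168 -2:146 -1:138 0:147 1:166 2:184 3:196 4:202 5:203 6:197 7:189 8:182 9:183 10:191 11:205 12:216 13:222 14:221 15:214 16:203 17:191 18:184 19:185 20:194 21:207 22:217 23:222 24:222 25:217 26:209 27:200 28:195 29:195 30:202 31:211 32:217 33:221 34:221 35:216 36:206 37:193 38:182 39:177 40:178 41:185 42:193 43:197 44:196 45:190 46:181 47:175 48:179 49:194 50:215 51:231 52:239 53:243 54:245 55:245 56:241 57:229 58:205 59:172 60:141 61:121
(2, 5)
-8:227 -7:230 -6:225 -5:211 -4:188 -3:163 -2:147 -1:147 0:164 1:188 2:209 3:222 4:227 5:225 6:219 7:210 8:200 9:197 10:202 11:211 12:220 13:225 14:226 15:224 16:218 17:209 18:202 19:201 20:207 21:216 22:223 23:226 24:227 25:226 26:223 27:219 28:214 29:211 30:213 31:218 32:222 33:224 34:224 35:220 36:211 37:198 38:187 39:180 40:180 41:185 42:193 43:198 44:200 45:197 46:191 47:186 48:187 49:195 50:208 51:220 52:227 53:232 54:234 55:232 56:226 57:213 58:190 59:161 60:137 61:120
(-3, 0)
-8:225 -7:230 -6:227 -5:215 -4:194 -3:168 -2:149 -1:145 0:157 1:180 2:203 3:219 4:226 5:227 6:227 7:226 8:225 9:225 1
[... 151 characters left out ...]
5 32:223 33:221 34:218 35:214 36:209 37:205 38:202 39:201 40:200 41:201 42:202 43:203 44:204 45:204 46:204 47:203 48:202 49:201 50:199 51:195 52:190 53:182 54:172 55:161 56:150 57:140 58:130 59:124 60:119 61:117
(-8, -5)
-8:229 -7:232 -6:227 -5:214 -4:194 -3:171 -2:154 -1:152 0:165 1:187 2:208 3:222 4:228 5:230 6:229 7:229 8:229 9:229 10:229 11:229 12:229 13:229 14:230 15:230 16:229 17:229 18:229 19:229 20:230 21:230 22:229 23:229 24:229 25:229 26:229 27:229 28:228 29:227 30:224 31:220 32:215 33:211 34:208 35:206 36:204 37:204 38:203 39:203 40:204 41:204 42:205 43:205 44:205 45:206 46:206 47:206 48:206 49:206 50:206 51:206 52:206 53:205 54:201 55:194 56:184 57:171 58:157 59:144 60:135 61:130
```

Two estimates agree: the line spacing and the TCP travel both put the extension about 1.2-1.5 mm short of 60. I'll draw it out by that much.

Call:
arm_command(
  increments=[
    [[1,0,0.0018,0,0,0,0],[1,0,0.0018,0,0,0,0],[1,0,0.0018,0,0,0,0],[1,0,0.0018,0,0,0,0],[1,0,0.0018,0,0,0,0],[1,0,0.0018,0,0,0,0]],
  ],
)

```text
t: 15.93
position: [464.6, -34.8, 47.0]
tcp_rot: [0.697, 0.717, 0.0, 0.001]
wrist_force: [4.0, -3.5, 0.5]
width: 36.8
grasp_force: 30.0
```

```bash
python3 - <<'E'
from h import *
s=get_state();print(s["position"],s["wrist_force"],s["width"],s["grasp_force"])
cv2.imwrite("pics/e2s.png",np.mean([snapshot("side").astype(float) for _ in range(6)],0).astype(np.uint8))
for l in("ref_plate","aperture_plate"): print(l,[(m["uv"],m["score"]) for m in mark_of("side",l)[:2]])
E
python3 prof.py pics/e2s.png | cut -c1-260
```

```text
[464.5906692  -34.75798107  47.01935256] [ 4.02233943 -3.54485844  0.50096745] 36.80457896756216 29.973518550395966
ref_plate [([459.0, 233.0], 0.61), ([359.0, 194.4], 0.53)]
aperture_plate [([262.0, 292.5], 0.77)]
(7, 10)
-8:230 -7:233 -6:229 -5:217 -4:195 -3:165 -2:134 -1:113 0:111 1:127 2:152 3:176 4:195 5:206 6:210 7:206 8:197 9:190 10:191 11:199 12:211 13:219 14:223 15:222 16:218 17:211 18:202 19:193 20:191 21:197 22:208 23:217 24:222 25:222 26:218 27:209 28:199 29:191 30:1
(2, 5)
-8:227 -7:231 -6:226 -5:212 -4:189 -3:160 -2:133 -1:120 0:128 1:152 2:181 3:204 4:219 5:226 6:227 7:222 8:214 9:203 10:196 11:198 12:207 13:217 14:223 15:226 16:225 17:222 18:214 19:204 20:199 21:202 22:210 23:219 24:224 25:226 26:225 27:222 28:216 29:211 30:2
(-3, 0)
-8:225 -7:230 -6:228 -5:216 -4:195 -3:166 -2:138 -1:123 0:129 1:152 2:182 3:207 4:222 5:228 6:228 7:227 8:226 9:225 10:224 11:224 12:225 13:226 14:226 15:227 16:227 17:227 18:227 19:226 20:226 21:226 22:226 23:226 24:226 25:227 26:227 27:227 28:227 29:227 30:2
(-8, -5)
-8:230 -7:233 -6:228 -5:216 -4:194 -3:166 -2:138 -1:121 0:124 1:146 2:175 3:201 4:219 5:227 6:229 7:229 8:229 9:229 10:229 11:228 12:229 13:229 14:230 15:230 16:230 17:229 18:229 19:229 20:230 21:229 22:229 23:229 24:230 25:230 26:229 27:229 28:229 29:229 30:2
```

The 60 mm line now shows as a full-width dark band at the mouth. TCP travel is 59.95 mm, the button is fully in, the plate stands in the slot and the holed plate is still in its rack. I'm handing in.

```bash
python3 -c "
from station import *
print(finish_job())"
```

```text
the job is handed in; nothing more can be done
None
```

The job is handed in: the solid plate is seated in the holder and released, and the arm is drawn out to its 60 mm line (about 60.0 mm measured) and held there with the button squeezed; I don't have the judge's result.

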